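# Free the wedged lift-out tray

### The job

Move the strut channel off the top of the stock bin and lay it on the bench. The wooden tray is wedged aslant in the bin with its raised corners caught under the corner plates: press its raised end down until the tray lies flat on the bin floor, then lift it out by its handle and set it down gently the right way up in the middle of the rubber mat, square with the mat. Leave the loose goods around it alone.

Things in the scene. Friction and masses are not known exactly. Their poses are not given: they have to be found in the camera images.
- bin: Grey steel stock bin, open on top, screwed to the bench. Origin: on the bench under the middle of its floor; x along its length, y across, z up. Rim 79 mm and floor top 5 mm above the bench; walls 4 mm; outside 158 mm wide, from x = -133 to +102 mm. Inside 150 mm wide; flat floor from x = -97.5 to +97.5 mm. Sides and back (+x) wall upright; front (-x) wall flared, see bin_front
- bin_front (a point): Foot of the bin's front (-x) wall at the floor, mid-width (bin axes). The wall leans outward 22 degrees from vertical, reaching 30 mm further out (-x) at the rim. In its two top corners, flush with the rim, sit flat plates 4 mm thick: from the wall to 5 mm short of being above this foot line, and 35 mm in from each side, leaving an 80 mm gap between them
- tray_handle (a point): Middle of the handle of the wooden lift-out tray, 28 mm above the tray's underside, 10 mm below the handle's top. x along the tray, y across, z out of its top. The handle is a solid wooden block in the middle of the tray, 50 mm long (x), 12 mm thick (y), its top 38 mm above the underside; once the tray is flat it is grasped from above across its thickness
- tray: The wooden tray: 170 mm (x) by 130 mm (y), about 0.35 kg; origin at the centre of its underside, same axes as tray_handle. Bottom 5 mm thick, side rims 6 mm wide and end bars 20 mm wide, all 16 mm high. At the start wedged by friction, tilted about 17 degrees: +x end on the bin floor, -x end up against the flared front wall. Flat, it lies clear of the corner plates
- raised_end (a point): On top of the tray's solid -x end bar (20 mm wide in x, 16 mm high above the underside), mid-width, 10 mm in from the tray's end. Raised about 45 to 50 mm at the start. Pressed straight down or along the flared wall near here (up to about 20 N) it slides down the wall till the tray is flat on the bin floor, and stays so
- rail_center (a point): Galvanised steel strut channel lying open side down across the side rims of the bin, towards the front end, slots on its top: 220 mm long (its y), 41 mm wide (its x), 21 mm high (z), about 0.3 kg. Point: its centre, half-way up
- mat: Flat black rubber mat fixed on the bench on the other side, 230 mm (its x) by 190 mm (its y), 3 mm thick. Origin: centre of its underside, on the bench. The tray's 170 mm length goes along its 230 mm side, either way round
- carton: Loose cardboard carton, 110 x 90 x 100 mm high; origin under its centre. Leave alone
- elbow: Loose dark pipe elbow standing on one end, about 50 mm wide, 70 mm high; origin under the upright leg. Leave alone
- coupling: Loose dark pipe coupling standing on end, 56 mm across, 52 mm high, beyond the work; origin under its centre. Leave alone
- flange: Loose dark flange ring lying flat, 90 mm across, 16 mm high; origin under its centre. Leave alone
Things that resemble listed ones, but are neither listed nor needed, are in the scene too. Of the things shaped like the part that bears rail_center, the bare steel one is meant.

How it is judged:
By the outcome, as a careful person would: the job done as asked, in the order asked, and still so for the second after the job is handed in, with the robot touching nothing.
It also fails if it takes over 67 s, if anything falls off the work surface, if the arm or the gripper's body presses on something with over 40 N, if the wrist force passes 120 N, or if a joint passes its speed limit or range.

### The arm

A 6-joint arm with a two-finger parallel gripper is mounted at the origin on the work surface. World frame = base frame: x ahead of the robot, y to its left, z up, the work surface at z = 0. Lengths are in m, angles in degrees, forces in N, time in s.
With the tool pointing down it reaches from about 0.375 to 0.75 m from the base axis. Payload 9 kg.
Tool frame: the origin (TCP) lies on the mounting face of the last link; the fingertips stand 173 mm ahead of it and the grasp point (between the pads) lies 155 mm ahead of it; z points along the fingers, y is the line along which they close (so a half turn about z gives the same grasp; the last joint's range is limited). The gripper opens to 85 mm and grips with 20 to 120 N. Pads are 22 mm wide; open, the fingers measure 114 mm over their backs; the gripper's body (76 mm by 85 mm) begins 54 mm behind the grasp point. The pads swing forward as they close: fully open they stand 13 mm farther back than shut.
Start: joints at [57.771, 5.964, 5.575, 89.605, 0, 77.527], TCP at [0.203, 0.565, 0.405] pointing down, gripper open.
Joint ranges: [-171.21, 171.21], [-48.23, 106.86], [-62.78, 66.21], [-105.2, 120.99], [-86.42, 89.51], [-180, 180]. Speed limits (degrees/s): [127.2, 127.2, 147.25, 180, 180, 180].

### API

Orientations are given as [roll, pitch, yaw] about the fixed x, y, z axes, in that order (R = Rz(yaw) Ry(pitch) Rx(roll)).
In Python, from workcell import * gives the robot as it stands.
- The arm moves only by the shell command python3 -m pendant 'ROWS' [FORCE]. ROWS is JSON, a list of rows, each an object with "jaw": the gripper command: -1 is fully open, 1 is shut, values between are in proportion; "delta_pos": the shift along the tool's x, y, z in mm, a list of three; "roll": the turn about the tool's z in rad. In form: [{"jaw": jaw, "delta_pos": [tx, ty, tz], "roll": roll}, ...]. A call has 1 to 20 rows; each row shifts and turns the commanded pose from where the row before left it, along the tool's axes as they then stand; what a row does not reach is not made up. A row lasts 1/10 s, in which the tool goes at most 50 mm and 8.59 degrees, less where a joint would pass 70% of its speed; a pose out of reach is approached as far as the arm can. A call with a gripper value outside its range is refused whole. The fingers move at their own pace and stop on an object; FORCE is the grip in N (left out, the last holds). Time passes only in rows, so rows that do not move let the fingers close. It gives the time, the measured TCP pose, the force, the opening and the grip force at its end, in the units of the state.
- sense(): the state, without advancing time (a new reading comes with each control period).
- snapshot(name): name is "side" or "top"; returns a dict with "image" (420x560x3 uint8, red, green, blue), "range_z" (420x560 float32, m along the optical axis (not along the pixel's ray), 0 where there is no reading), "intrinsics" (3x3 intrinsics, pixels), "view" (4x4, takes a point from world to camera coordinates). Camera axes: x right, y up, looking along -z (the intrinsics and any distortion apply to the point x, -y, -z); pixel columns grow to the right and rows downward; lengths in m; the calibration is good to about 2 mm. A picture is of the moment at which its call begins.
- job_done(): hands the job in; it is judged then, once.
The state is a dict: "t": time; "joints": joint angles; "joint_velocities": joint speeds; "effort": joint torques, N m; "eef_pos": TCP position; "eef_rot": TCP orientation; "contact_force": force on the tool from outside, world axes, zero at the start; "ft_torque": the same for the moment, N m; "gripper_width": finger opening in m; "finger_force": force on a finger pad.
Only numpy, scipy, OpenCV 4.12 (cv2) and the standard library are available. Lean on these libraries where they do the work, as an engineer would, in place of code of your own. Each camera call takes 0.05 s, during which the arm holds its last target. There are 200 camera calls.

## Working session

There is one attempt and no reset: what is moved stays moved. The work goes in short steps, Python scripts to look and compute and a shell command to move; the robot and the scene stay as the last step left them, time stands still between calls to the robot, and variables do not carry over. Pictures are saved under pics/ and viewed, at most 10 in all, crops included, and the job is handed in when it is done.

```bash
mkdir -p pics
cat > h.py <<'E'
from workcell import *
import numpy as np, cv2
def save(n,f,s=None):
    d=snapshot(s or n); np.savez('pics/'+f+'.npz',**d); cv2.imwrite('pics/'+f+'.png',d['image'][:,:,::-1]); return d
def load(f): return dict(np.load('pics/'+f+'.npz'))
def cloud(d):
    K=d['intrinsics'];V=d['view'];z=d['range_z']
    v,u=np.mgrid[:z.shape[0],:z.shape[1]]
    x=(u-K[0,2])/K[0,0]*z;y=(v-K[1,2])/K[1,1]*z
    p=np.stack([x,-y,-z,np.ones_like(z)],-1)@np.linalg.inv(V).T
    P=p[...,:3];P[z==0]=np.nan;return P
E
python3 - <<'E'
from h import *
a=save('top','top0');b=save('side','side0')
for d in(a,b):print(d['intrinsics'].tolist(),np.linalg.inv(d['view'])[:3,3],[k for k in d])
s=sense();print({k:np.round(v,3).tolist() for k,v in s.items()})
E
```

```text
[[458.97028975237447, 0.0, 282.73950491559935], [0.0, 458.97028975237447, 212.06685547979905], [0.0, 0.0, 1.0]] [0.24880763 0.01148789 1.41306644] ['image', 'range_z', 'intrinsics', 'view']
[[468.9635338409494, 0.0, 270.9104720857882], [0.0, 468.9635338409494, 215.354808329582], [0.0, 0.0, 1.0]] [ 0.26206507 -0.96197545  1.02679782] ['image', 'range_z', 'intrinsics', 'view']
{'t': 0.1, 'joints': [57.772, 5.995, 5.532, 89.608, -0.001, 77.528], 'joint_velocities': [0.069, -0.078, 0.204, 0.024, 0.018, -0.049], 'effort': [0.007, -55.82, 50.472, 0.013, -0.0, 0.0], 'eef_pos': [0.203, 0.565, 0.404], 'eef_rot': [-179.93, -0.014, 160.244], 'contact_force': [0.118, -0.005, 0.412], 'ft_torque': [-0.024, 0.003, 0.015], 'finger_force': 0.0, 'gripper_width': 0.085}
```

View pics/top0.png

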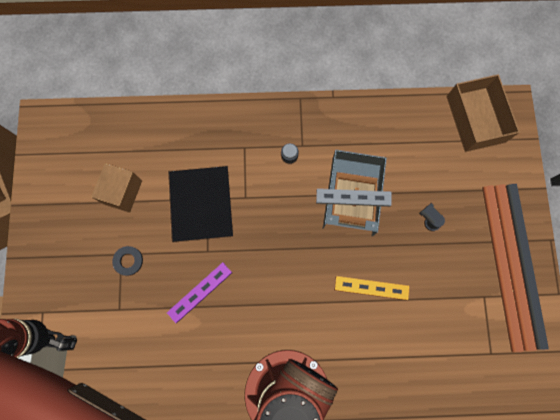

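View pics/side0.png

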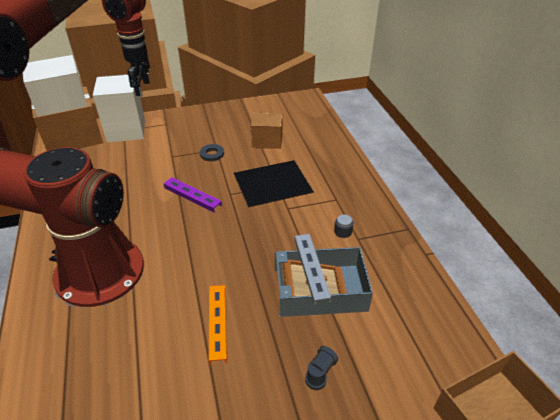

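Top view: three channel-shaped things: purple at (200,292), yellow at (372,288) and bare steel at (353,198), which lies across the bin, so the steel one is the rail. The bin is at (355,192) with its corner plates at (333,222) and (372,228). The mat is at (201,204), coupling (290,153), elbow (432,216), carton (117,187), flange (128,261). I'll check the choice in one enlarged crop.

Run:
```python
from h import *
a=load('top0');P=cloud(a)
c=cv2.resize(a['image'][140:245,300:405],None,fx=5.7,fy=5.7,interpolation=cv2.INTER_CUBIC)
cv2.imwrite('pics/crop.png',c[:,:,::-1])
def rect(m,n):
    q=P[m][:,:2].astype(np.float32);r=cv2.minAreaRect(q*1000);print(n,np.round(r[0],1),np.round(r[1],1),round(r[2],1),'z',np.round(np.nanmedian(P[m][:,2]),4),m.sum())
im=a['image'].astype(int);v,u=np.mgrid[:420,:560]
Z=P[...,2]
box=lambda u0,u1,v0,v1:(u>=u0)&(u<u1)&(v>=v0)&(v<v1)
rect(box(160,240,155,250)&(im.sum(-1)<90),'mat')
rect(box(300,405,180,215)&(Z>.092),'rail')
rect(box(310,400,145,240)&(Z>.073)&(Z<.085),'rim')
rect(box(410,450,195,240)&(Z>.02),'elbow')
rect(box(270,310,135,170)&(Z>.02),'coupling')
rect(box(85,150,155,215)&(Z>.08),'carton')
for p in[(333,222),(372,228),(353,184),(353,212),(345,205)]:print(p,np.round(P[p[1],p[0]],3))
```

```text
mat [577.2 253.5] [220.9 176.9] 5.2 z 0.0026 2586
rail [ 556.  -214.1] [219.3  43.2] 85.8 z 0.0995 1057
rim [ 581.5 -223.7] [206.2 235.5] 78.5 z 0.0783 562
elbow [ 498.  -459.9] [72.4 46.4] 39.5 z 0.0585 374
coupling [720.1 -33. ] [55.1 54.1] 7.3 z 0.0482 266
carton [617.1 497.4] [ 94.2 110. ] 71.2 z 0.0995 1197
(333, 222) [ 0.486 -0.152  0.083]
(372, 228) [ 0.465 -0.267  0.08 ]
(353, 184) [ 0.616 -0.23   0.021]
(353, 212) [ 0.52  -0.219  0.052]
(345, 205) [ 0.545 -0.197  0.044]
```

View pics/crop.png

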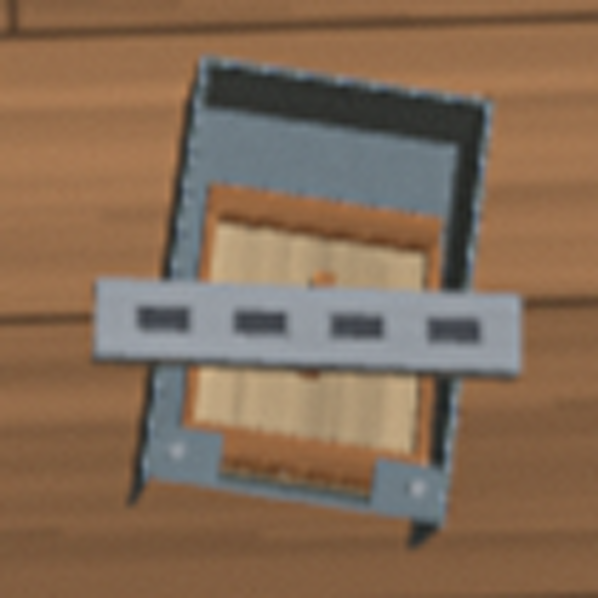

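The crop shows the bare steel channel with four dark slots across the bin, crop (95..522, 280..375). The tray and its raised end bar show in the gap between the plates at crop (300,465). The rail measures 219x43 mm with its top at 0.0995, centre (0.556,-0.214), x axis at -4.2°, which agrees with the listing. Moving above it.

```bash
cat >> h.py <<'E'
from scipy.spatial.transform import Rotation as Ro
def to(x,y,z,yaw):
    s=sense();R=Ro.from_euler('xyz',s['eef_rot'],degrees=True)
    d=R.inv().apply(np.array([x,y,z])-s['eef_pos'])*1000
    t=(yaw-s['eef_rot'][2]+180)%360-180
    print('pos',np.round(s['eef_pos'],4),'rot',np.round(s['eef_rot'],2),'delta mm',np.round(d,1),'roll rad',round(-np.radians(t),3),'F',np.round(s['contact_force'],1),'w',round(float(s['gripper_width']),4),'t',s['t'])
E
python3 -m pendant '[{"jaw":-1,"delta_pos":[-30,-31,0],"roll":0},{"jaw":-1,"delta_pos":[-30,-31,0],"roll":0},{"jaw":-1,"delta_pos":[-30,-31,0],"roll":0},{"jaw":-1,"delta_pos":[-30,-31,0],"roll":0},{"jaw":-1,"delta_pos":[-30,-31,0],"roll":0},{"jaw":-1,"delta_pos":[-30,-31,0],"roll":0},{"jaw":-1,"delta_pos":[-30,-31,0],"roll":0},{"jaw":-1,"delta_pos":[-30,-31,0],"roll":0},{"jaw":-1,"delta_pos":[-30,-31,0],"roll":0},{"jaw":-1,"delta_pos":[-30,-31,0],"roll":0},{"jaw":-1,"delta_pos":[-30,-31,0],"roll":0},{"jaw":-1,"delta_pos":[-30,-31,0],"roll":0},{"jaw":-1,"delta_pos":[-30,-31,0],"roll":0},{"jaw":-1,"delta_pos":[-30,-31,0],"roll":0},{"jaw":-1,"delta_pos":[-30,-31,0],"roll":0},{"jaw":-1,"delta_pos":[-30,-31,0],"roll":0},{"jaw":-1,"delta_pos":[-30,-31,0],"roll":0},{"jaw":-1,"delta_pos":[-30,-31,0],"roll":0},{"jaw":-1,"delta_pos":[-30,-31,0],"roll":0},{"jaw":-1,"delta_pos":[-29,-30,0],"roll":0}]'
python3 -m pendant '[{"jaw":-1,"delta_pos":[0,0,8],"roll":0.13},{"jaw":-1,"delta_pos":[0,0,8],"roll":0.13},{"jaw":-1,"delta_pos":[0,0,8],"roll":0.13},{"jaw":-1,"delta_pos":[0,0,8],"roll":0.13},{"jaw":-1,"delta_pos":[0,0,8],"roll":0.13},{"jaw":-1,"delta_pos":[0,0,8],"roll":0.13},{"jaw":-1,"delta_pos":[0,0,8],"roll":0.13},{"jaw":-1,"delta_pos":[0,0,8],"roll":0.13},{"jaw":-1,"delta_pos":[0,0,8],"roll":0.13},{"jaw":-1,"delta_pos":[0,0,8],"roll":0.13},{"jaw":-1,"delta_pos":[0,0,0],"roll":0},{"jaw":-1,"delta_pos":[0,0,0],"roll":0}]'
python3 -c "
from h import *
to(.556,-.214,.25,85.8)"
```

```text
t: 2.1
eef_pos: [0.5577, -0.2222, 0.4041]
eef_rot: [180.0, -0.0, 160.2]
contact_force: [0.2, 0.5, 0.6]
gripper_width: 0.0855
finger_force: 0.0
t: 3.3
eef_pos: [0.5572, -0.2203, 0.3245]
eef_rot: [-180.0, -0.0, 86.0]
contact_force: [0.2, -0.4, -0.5]
gripper_width: 0.0857
finger_force: 0.0
pos [ 0.5572 -0.2203  0.3245] rot [-1.7997e+02 -3.0000e-02  8.5980e+01] delta mm [ 6.1 -1.6 74.5] roll rad 0.003 F [ 0.2 -0.4 -0.5] w 0.0857 t 3.3
```

```bash
python3 -m pendant '[{"jaw":-1,"delta_pos":[6,-1.6,12],"roll":0},{"jaw":-1,"delta_pos":[0,0,18],"roll":0},{"jaw":-1,"delta_pos":[0,0,18],"roll":0},{"jaw":-1,"delta_pos":[0,0,14],"roll":0},{"jaw":-1,"delta_pos":[0,0,10],"roll":0},{"jaw":-1,"delta_pos":[0,0,2.5],"roll":0},{"jaw":-1,"delta_pos":[0,0,0],"roll":0}]'
python3 -m pendant '[{"jaw":1,"delta_pos":[0,0,0],"roll":0},{"jaw":1,"delta_pos":[0,0,0],"roll":0},{"jaw":1,"delta_pos":[0,0,0],"roll":0},{"jaw":1,"delta_pos":[0,0,0],"roll":0},{"jaw":1,"delta_pos":[0,0,0],"roll":0},{"jaw":1,"delta_pos":[0,0,0],"roll":0},{"jaw":1,"delta_pos":[0,0,0],"roll":0},{"jaw":1,"delta_pos":[0,0,0],"roll":0}]' 50
```

```text
t: 4.0
eef_pos: [0.5562, -0.2142, 0.2501]
eef_rot: [-180.0, -0.0, 85.8]
contact_force: [-0.2, 1.2, 0.0]
gripper_width: 0.0856
finger_force: 0.0
t: 4.8
eef_pos: [0.5565, -0.2144, 0.2511]
eef_rot: [179.9, 0.0, 85.8]
contact_force: [0.1, 0.4, 6.1]
gripper_width: 0.0403
finger_force: 50.7
```

```bash
python3 -m pendant '[{"jaw":1,"delta_pos":[0,0,-5],"roll":0},{"jaw":1,"delta_pos":[0,0,-10],"roll":0},{"jaw":1,"delta_pos":[0,0,-20],"roll":0},{"jaw":1,"delta_pos":[0,0,-20],"roll":0},{"jaw":1,"delta_pos":[0,0,-20],"roll":0},{"jaw":1,"delta_pos":[0,0,-5],"roll":0},{"jaw":1,"delta_pos":[0,0,0],"roll":0}]'
python3 -c "
from h import *
to(.43,.03,.33,85.8)
to(.43,.03,.173,85.8)"
```

```text
t: 5.5
eef_pos: [0.5563, -0.2144, 0.3309]
eef_rot: [179.9, 0.0, 85.8]
contact_force: [-0.5, 0.8, -3.6]
gripper_width: 0.04
finger_force: 51.1
pos [ 0.5563 -0.2144  0.3309] rot [1.7994e+02 3.0000e-02 8.5760e+01] delta mm [ 234.3 -144.1    0.6] roll rad -0.001 F [-0.5  0.8 -3.6] w 0.04 t 5.5
pos [ 0.5563 -0.2144  0.3309] rot [1.7994e+02 3.0000e-02 8.5760e+01] delta mm [ 234.4 -144.2  157.6] roll rad -0.001 F [-0.5  0.8 -3.6] w 0.04 t 5.5
```

```bash
python3 -m pendant '[{"jaw":1,"delta_pos":[10,-6,0],"roll":0},{"jaw":1,"delta_pos":[25,-15,0],"roll":0},{"jaw":1,"delta_pos":[33,-20,0],"roll":0},{"jaw":1,"delta_pos":[33,-20,0],"roll":0},{"jaw":1,"delta_pos":[33,-20,0],"roll":0},{"jaw":1,"delta_pos":[33,-20,0],"roll":0},{"jaw":1,"delta_pos":[33,-20,0],"roll":0},{"jaw":1,"delta_pos":[22,-14,0],"roll":0},{"jaw":1,"delta_pos":[12,-9,10],"roll":0},{"jaw":1,"delta_pos":[0,0,25],"roll":0},{"jaw":1,"delta_pos":[0,0,30],"roll":0},{"jaw":1,"delta_pos":[0,0,30],"roll":0},{"jaw":1,"delta_pos":[0,0,25],"roll":0},{"jaw":1,"delta_pos":[0,0,20],"roll":0},{"jaw":1,"delta_pos":[0,0,10],"roll":0},{"jaw":1,"delta_pos":[0,0,4],"roll":0},{"jaw":1,"delta_pos":[0,0,1],"roll":0},{"jaw":1,"delta_pos":[0,0,0],"roll":0}]'
python3 -m pendant '[{"jaw":1,"delta_pos":[0,0,1],"roll":0},{"jaw":1,"delta_pos":[0,0,1],"roll":0},{"jaw":1,"delta_pos":[0,0,0],"roll":0}]'
```

```text
t: 7.3
eef_pos: [0.4302, 0.0298, 0.1759]
eef_rot: [179.9, 0.0, 85.8]
contact_force: [0.1, -0.5, -2.9]
gripper_width: 0.0403
finger_force: 51.3
t: 7.6
eef_pos: [0.43, 0.0297, 0.1734]
eef_rot: [180.0, -0.0, 85.8]
contact_force: [0.3, -0.1, -3.8]
gripper_width: 0.04
finger_force: 51.3
```

```bash
python3 -m pendant '[{"jaw":1,"delta_pos":[0,0,1],"roll":0},{"jaw":1,"delta_pos":[0,0,0.5],"roll":0},{"jaw":1,"delta_pos":[0,0,0],"roll":0}]'
python3 -m pendant '[{"jaw":0.2,"delta_pos":[0,0,0],"roll":0},{"jaw":-0.2,"delta_pos":[0,0,0],"roll":0},{"jaw":-1,"delta_pos":[0,0,0],"roll":0},{"jaw":-1,"delta_pos":[0,0,0],"roll":0},{"jaw":-1,"delta_pos":[0,0,-10],"roll":0},{"jaw":-1,"delta_pos":[0,0,-30],"roll":0},{"jaw":-1,"delta_pos":[0,0,-40],"roll":0},{"jaw":-1,"delta_pos":[0,0,-40],"roll":0},{"jaw":-1,"delta_pos":[0,0,-40],"roll":0},{"jaw":1,"delta_pos":[0,40,0],"roll":0},{"jaw":1,"delta_pos":[-40,0,0],"roll":0},{"jaw":1,"delta_pos":[0,0,0],"roll":0}]'
python3 - <<'E'
from h import *
a=save('top','top1')
c=cv2.resize(a['image'][140:245,230:405],None,fx=4.5,fy=4.5,interpolation=cv2.INTER_CUBIC)
cv2.imwrite('pics/crop1.png',c[:,:,::-1])
E
```

```text
t: 7.9
eef_pos: [0.43, 0.0298, 0.1722]
eef_rot: [180.0, 0.0, 85.8]
contact_force: [-3.3, 0.6, 4.1]
gripper_width: 0.0403
finger_force: 52.3
t: 9.1
eef_pos: [0.4673, -0.0155, 0.3318]
eef_rot: [-179.9, 0.0, 85.6]
contact_force: [-0.3, -0.2, -0.3]
gripper_width: 0.0438
finger_force: 0.0
```

View pics/crop1.png

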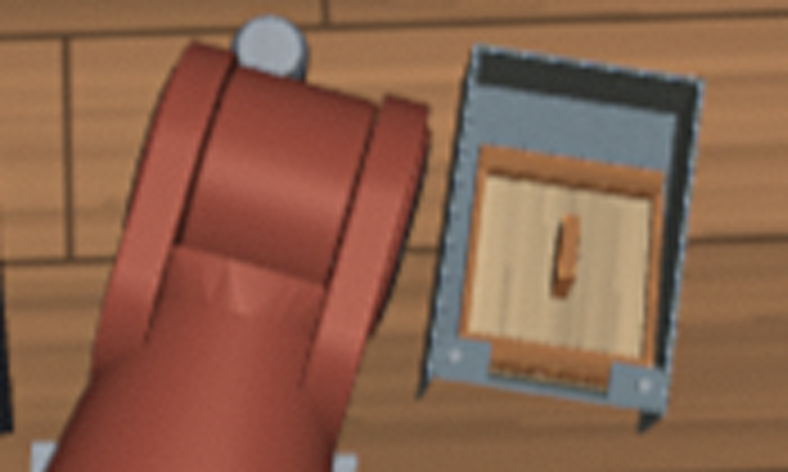

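The rail is out of the bin and its ends show on the bench at the lower edge. The tray is tilted, with handle at crop (566,255) and raised end bar at crop (550,362) between the plates (455,355) and (643,385).

Run:
```python
from h import *
a=load('top1');P=cloud(a);K=a['intrinsics'];C=np.linalg.inv(a['view'])
def pz(u,v,z):
    d=C[:3,:3]@np.array([(u-K[0,2])/K[0,0],-(v-K[1,2])/K[1,1],-1]);o=C[:3,3];return o+d*(z-o[2])/d[2]
f=lambda x,y:(230+(x+.5)/4.5-.5,140+(y+.5)/4.5-.5)
cs=[pz(*f(*p),.079)[:2] for p in[(474,47),(702,80),(663,412),(430,375)]]
print(np.round(cs,4))
# model corners in bin frame: (102,79),(102,-79),(-131.5..,-79)
M=np.array([[102,79],[102,-79],[-131,-79],[-131,79]])/1000.
m,c=M.mean(0),np.mean(cs,0);H=(M-m).T@(np.array(cs)-c)
U,S,Vt=np.linalg.svd(H);R=(U@Vt).T;print('yaw',np.degrees(np.arctan2(R[1,0],R[0,0])));o=c-R@m;print('bin o',o)
print('res',np.round((M@R.T+o-cs)*1000,1))
B=(P[...,:2]-o)@R
Z=P[...,2];z=(Z>.073)&(Z<.085)&(abs(B[...,0])<.16)&(abs(B[...,1])<.1)
print('rim extents',np.nanmin(B[z],0),np.nanmax(B[z],0))
bx=np.arange(-.13,.1,.006)
for q in bx:
    s=(abs(B[...,0]-q)<.004)&(abs(B[...,1])<.03)&(abs(B[...,1])>.012);print(round(q,3),np.round(np.nanmedian(Z[s]),3),end='; ')
h=(Z>.055)&(Z<.072)&(abs(B[...,0])<.05)&(abs(B[...,1])<.03);print('\nhandle',np.round(P[h].mean(0),4),B[h].min(0),B[h].max(0),h.sum())
```

```text
[[ 0.7094 -0.1714]
 [ 0.681  -0.3244]
 [ 0.4549 -0.2808]
 [ 0.4846 -0.1296]]
yaw -10.742030769670594
bin o [ 0.59672468 -0.2292488 ]
res [[ 2.3  0.7]
 [ 1.2 -1.5]
 [-1.6 -1.6]
 [-1.8  2.4]]
rim extents [-0.13210443 -0.07920634] [0.10260557 0.07943107]
-0.13 0.003; -0.124 0.001; -0.118 0.054; -0.112 0.065; -0.106 0.066; -0.1 0.064; -0.094 0.062; -0.088 0.051; -0.082 0.047; -0.076 0.045; -0.07 0.043; -0.064 0.042; -0.058 0.041; -0.052 0.039; -0.046 0.038; -0.04 0.036; -0.034 0.032; -0.028 0.031; -0.022 0.03; -0.016 0.028; -0.01 0.026; -0.004 0.024; 0.002 0.023; 0.008 0.021; 0.014 0.019; 0.02 0.017; 0.026 0.016; 0.032 0.023; 0.038 0.024; 0.044 0.021; 0.05 0.021; 0.056 0.006; 0.062 0.005; 0.068 0.004; 0.074 0.003; 0.08 0.003; 0.086 0.003; 0.092 0.004; 0.098 0.043; 
handle [ 0.5701 -0.2281  0.0646] [-0.04968495 -0.01046314] [-0.00188013  0.00230073] 60
```

```bash
cat >> h.py <<'E'
O=np.array([.5967,-.2292]);YAW=-10.7
def b2w(x,y):
    c,s=np.cos(np.radians(YAW)),np.sin(np.radians(YAW));return O+[c*x-s*y,s*x+c*y]
E
python3 -m pendant '[{"jaw":1,"delta_pos":[0,0,0],"roll":-0.146},{"jaw":1,"delta_pos":[0,0,0],"roll":-0.146},{"jaw":1,"delta_pos":[0,0,0],"roll":-0.146},{"jaw":1,"delta_pos":[0,0,0],"roll":-0.146},{"jaw":1,"delta_pos":[0,0,0],"roll":-0.146},{"jaw":1,"delta_pos":[0,0,0],"roll":-0.146},{"jaw":1,"delta_pos":[0,0,0],"roll":-0.146},{"jaw":1,"delta_pos":[0,0,0],"roll":-0.146},{"jaw":1,"delta_pos":[0,0,0],"roll":-0.146},{"jaw":1,"delta_pos":[0,0,0],"roll":-0.146},{"jaw":1,"delta_pos":[0,0,0],"roll":0}]'
python3 -c "
from h import *
w=b2w(-.1,-.002);print(w)
to(*w,.332,169.3)"
```

```text
t: 10.25
eef_pos: [0.4665, -0.0125, 0.3323]
eef_rot: [180.0, 0.0, 169.6]
contact_force: [0.5, -0.6, 0.4]
gripper_width: -0.0001
finger_force: 0.0
[ 0.49806739 -0.21259856]
pos [ 0.4665 -0.0125  0.3323] rot [1.7999e+02 4.0000e-02 1.6956e+02] delta mm [ -67.3 -191.1    0.4] roll rad 0.004 F [ 0.5 -0.6  0.4] w -0.0001 t 10.25
```

```bash
python3 -m pendant '[{"jaw":1,"delta_pos":[-10,-25,0],"roll":0.004},{"jaw":1,"delta_pos":[-15,-40,0],"roll":0},{"jaw":1,"delta_pos":[-15,-40,0],"roll":0},{"jaw":1,"delta_pos":[-15,-40,0],"roll":0},{"jaw":1,"delta_pos":[-12.3,-46,0],"roll":0},{"jaw":1,"delta_pos":[0,0,20],"roll":0},{"jaw":1,"delta_pos":[0,0,30],"roll":0},{"jaw":1,"delta_pos":[0,0,20],"roll":0},{"jaw":1,"delta_pos":[0,0,12],"roll":0},{"jaw":1,"delta_pos":[0,0,6],"roll":0},{"jaw":1,"delta_pos":[0,0,0],"roll":0}]'
python3 -c "
from h import *
to(*b2w(-.1,-.002),.238,169.3)"
```

```text
t: 11.35
eef_pos: [0.4972, -0.213, 0.2437]
eef_rot: [180.0, -0.0, 169.1]
contact_force: [0.7, 0.9, -0.3]
gripper_width: -0.0001
finger_force: 0.0
pos [ 0.4972 -0.213   0.2437] rot [ 1.7998e+02 -1.0000e-02  1.6911e+02] delta mm [-0.8  0.5  5.7] roll rad -0.003 F [ 0.7  0.9 -0.3] w -0.0001 t 11.35
```

```bash
python3 -m pendant '[{"jaw":1,"delta_pos":[0,0,3],"roll":0},{"jaw":1,"delta_pos":[0,0,2],"roll":0},{"jaw":1,"delta_pos":[-0.4,0,1.5],"roll":0},{"jaw":1,"delta_pos":[-0.4,0,1.5],"roll":0},{"jaw":1,"delta_pos":[0,0,0],"roll":0}]'
python3 -m pendant '[{"jaw":1,"delta_pos":[-0.5,0,1.5],"roll":0},{"jaw":1,"delta_pos":[-0.5,0,1.5],"roll":0},{"jaw":1,"delta_pos":[-0.5,0,1.5],"roll":0}]'
```

```text
t: 11.85
eef_pos: [0.4986, -0.2138, 0.2367]
eef_rot: [-180.0, 0.1, 169.2]
contact_force: [2.8, -0.8, 4.8]
gripper_width: -0.0001
finger_force: 2.5
t: 12.15
eef_pos: [0.5001, -0.2141, 0.2322]
eef_rot: [-180.0, 0.1, 169.2]
contact_force: [3.0, -1.4, 6.6]
gripper_width: 0.0003
finger_force: 2.9
```

```bash
python3 -m pendant '[{"jaw":1,"delta_pos":[-0.6,0,2],"roll":0},{"jaw":1,"delta_pos":[-0.6,0,2],"roll":0},{"jaw":1,"delta_pos":[-0.6,0,2],"roll":0},{"jaw":1,"delta_pos":[-0.6,0,2],"roll":0},{"jaw":1,"delta_pos":[-0.6,0,2],"roll":0}]'
python3 -m pendant '[{"jaw":1,"delta_pos":[-0.6,0,2],"roll":0},{"jaw":1,"delta_pos":[-0.6,0,2],"roll":0},{"jaw":1,"delta_pos":[-0.6,0,2],"roll":0},{"jaw":1,"delta_pos":[-0.6,0,2],"roll":0},{"jaw":1,"delta_pos":[-0.6,0,2],"roll":0}]'
```

```text
t: 12.65
eef_pos: [0.5031, -0.2147, 0.2223]
eef_rot: [-179.9, 0.2, 169.2]
contact_force: [2.8, -0.7, 5.3]
gripper_width: 0.0
finger_force: 3.2
t: 13.15
eef_pos: [0.5062, -0.2154, 0.2125]
eef_rot: [-179.9, 0.2, 169.2]
contact_force: [3.4, -1.0, 5.9]
gripper_width: 0.0001
finger_force: 3.3
```

Tip at 0.0395; about 18 mm to go.

```bash
python3 -m pendant '[{"jaw":1,"delta_pos":[-0.6,0,2],"roll":0},{"jaw":1,"delta_pos":[-0.6,0,2],"roll":0},{"jaw":1,"delta_pos":[-0.6,0,2],"roll":0},{"jaw":1,"delta_pos":[-0.6,0,2],"roll":0},{"jaw":1,"delta_pos":[-0.6,0,2],"roll":0},{"jaw":1,"delta_pos":[-0.6,0,2],"roll":0}]'
python3 -m pendant '[{"jaw":1,"delta_pos":[-0.6,0,2],"roll":0},{"jaw":1,"delta_pos":[-0.4,0,1.5],"roll":0},{"jaw":1,"delta_pos":[0,0,0],"roll":0}]'
```

```text
t: 13.75
eef_pos: [0.5099, -0.2161, 0.2006]
eef_rot: [-179.9, 0.2, 169.2]
contact_force: [2.9, -0.2, 7.2]
gripper_width: 0.0001
finger_force: 3.4
t: 14.05
eef_pos: [0.5109, -0.2163, 0.197]
eef_rot: [-179.9, 0.2, 169.2]
contact_force: [3.5, -1.0, 5.5]
gripper_width: -0.0005
finger_force: 2.4
```

```bash
python3 -m pendant '[{"jaw":1,"delta_pos":[-0.3,0,1],"roll":0},{"jaw":1,"delta_pos":[-0.3,0,1],"roll":0},{"jaw":1,"delta_pos":[0,0,0],"roll":0}]'
python3 -m pendant '[{"jaw":1,"delta_pos":[0,0,1],"roll":0},{"jaw":1,"delta_pos":[0,0,0],"roll":0}]'
```

```text
t: 14.35
eef_pos: [0.5115, -0.2164, 0.1951]
eef_rot: [-179.9, 0.2, 169.2]
contact_force: [4.6, -0.6, 5.6]
gripper_width: -0.0001
finger_force: 2.6
t: 14.55
eef_pos: [0.5117, -0.2165, 0.1945]
eef_rot: [-179.9, 0.2, 169.2]
contact_force: [4.4, 0.1, 8.2]
gripper_width: 0.0001
finger_force: 3.9
```

Tip at 0.0215. Press to about 20 N to seat it.

```bash
python3 -m pendant '[{"jaw":1,"delta_pos":[0,0,1],"roll":0},{"jaw":1,"delta_pos":[0,0,0.5],"roll":0},{"jaw":1,"delta_pos":[0,0,0],"roll":0}]'
```

```text
t: 14.85
eef_pos: [0.5117, -0.2165, 0.1944]
eef_rot: [-179.9, 0.3, 169.2]
contact_force: [-2.9, 2.9, 21.5]
gripper_width: 0.0002
finger_force: 10.7
```

Flat on the floor (force rises to 21 N with no travel). Raising and stepping aside to look.

```bash
python3 -m pendant '[{"jaw":1,"delta_pos":[0,0,-4],"roll":0},{"jaw":1,"delta_pos":[0,0,-15],"roll":0},{"jaw":1,"delta_pos":[0,0,-30],"roll":0},{"jaw":1,"delta_pos":[0,0,-40],"roll":0},{"jaw":1,"delta_pos":[0,0,-40],"roll":0},{"jaw":-1,"delta_pos":[0,40,0],"roll":0},{"jaw":-1,"delta_pos":[0,45,0],"roll":0},{"jaw":-1,"delta_pos":[0,45,0],"roll":0},{"jaw":-1,"delta_pos":[0,40,0],"roll":0},{"jaw":-1,"delta_pos":[0,0,0],"roll":0},{"jaw":-1,"delta_pos":[0,0,0],"roll":0}]'
python3 - <<'E'
from h import *
a=save('top','top2');P=cloud(a);Z=P[...,2]
d=P[...,:2]-O;c,s=np.cos(np.radians(YAW)),np.sin(np.radians(YAW))
B=np.stack([c*d[...,0]+s*d[...,1],-s*d[...,0]+c*d[...,1]],-1)
for q in np.arange(-.11,.1,.01):
    m=(abs(B[...,0]-q)<.005)&(abs(B[...,1])<.03)&(abs(B[...,1])>.012);print(round(q,3),np.round(np.nanmedian(Z[m]),3),end='; ')
h=(Z>.034)&(Z<.06)&(abs(B[...,0])<.06)&(abs(B[...,1])<.03);q=B[h]
print('\nhandle',q.mean(0),q.min(0),q.max(0),h.sum(),'z',np.median(Z[h]),cv2.minAreaRect((q*1000).astype(np.float32)))
S=(Z>.014)&(Z<.03)&(abs(B[...,0])<.11)&(abs(B[...,1])<.07);q=B[S];print('bars',cv2.minAreaRect((q*1000).astype(np.float32)),q.min(0),q.max(0))
im=cv2.resize(a['image'][140:245,290:405],None,fx=5,fy=5,interpolation=cv2.INTER_CUBIC);cv2.imwrite('pics/crop2.png',im[:,:,::-1])
E
```

```text
t: 15.95
eef_pos: [0.5423, -0.0481, 0.3206]
eef_rot: [-180.0, -0.0, 169.3]
contact_force: [-0.3, -0.5, -0.2]
gripper_width: 0.0847
finger_force: 0.0
-0.11 0.033; -0.1 0.017; -0.09 0.02; -0.08 0.02; -0.07 0.009; -0.06 0.01; -0.05 0.011; -0.04 0.01; -0.03 0.009; -0.02 0.01; -0.01 0.009; -0.0 0.009; 0.01 0.009; 0.02 0.01; 0.03 0.009; 0.04 0.01; 0.05 0.011; 0.06 0.02; 0.07 0.021; 0.08 0.004; 0.09 0.005; 
handle [-0.01346322 -0.00431843] [-0.03811934 -0.01118456] [0.01185991 0.00177607] 67 z 0.041466643472888975 ((-13.109033584594727, -4.717845916748047), (12.629122734069824, 49.97227478027344), 89.55972290039062)
bars ((-3.9902801513671875, -1.420379638671875), (207.9284210205078, 137.18470764160156), 0.41650158166885376) [-0.10781945 -0.06985892] [0.09994064 0.0679009 ]
```

View pics/crop2.png

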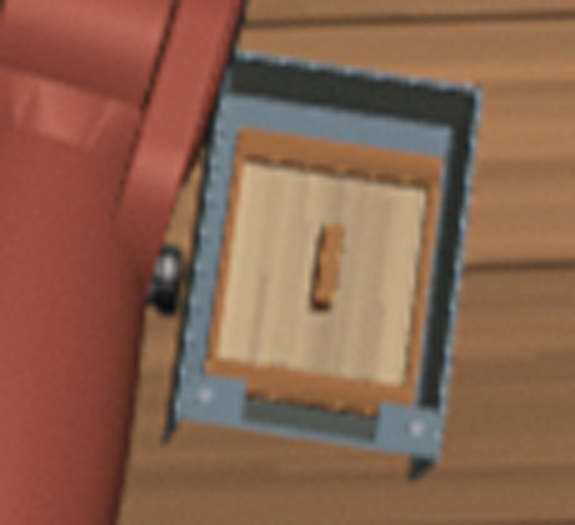

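The tray lies flat: floor level 0.010 and bars 0.020 along its whole length, handle at crop (328,266). Handle centre is at bin (-13,-5) mm, aligned with the bin and 50x12.6 mm, as it should be. Going to grasp.

```bash
python3 -c "
from h import *
w=b2w(-.0131,-.0045);print(w);to(*w,.189,169.2)"
```

```text
[ 0.58299227 -0.23118952]
pos [ 0.5422 -0.0489  0.3206] rot [-179.99   -0.    169.21] delta mm [ -74.1 -171.4  131.6] roll rad 0.0 F [-0.2 -1.6 -0.5] w 0.0854 t 16.0
```

```bash
python3 -m pendant '[{"jaw":0,"delta_pos":[-14,-31.4,0],"roll":0},{"jaw":0,"delta_pos":[-15,-35,0],"roll":0},{"jaw":0,"delta_pos":[-15,-35,0],"roll":0},{"jaw":0,"delta_pos":[-15,-35,0],"roll":0},{"jaw":0,"delta_pos":[-15,-35,0],"roll":0},{"jaw":0,"delta_pos":[0,0,30],"roll":0},{"jaw":0,"delta_pos":[0,0,35],"roll":0},{"jaw":0,"delta_pos":[0,0,30],"roll":0},{"jaw":0,"delta_pos":[0,0,15],"roll":0},{"jaw":0,"delta_pos":[0,0,0],"roll":0},{"jaw":0,"delta_pos":[0,0,0],"roll":0}]'
python3 -c "
from h import *
to(*b2w(-.0131,-.0045),.189,169.2)"
```

```text
t: 17.1
eef_pos: [0.583, -0.2318, 0.2115]
eef_rot: [-180.0, 0.1, 169.1]
contact_force: [0.1, 0.4, 1.0]
gripper_width: 0.0427
finger_force: 0.0
pos [ 0.583  -0.2318  0.2115] rot [-1.7998e+02  6.0000e-02  1.6914e+02] delta mm [ 0.1  0.6 22.5] roll rad -0.001 F [0.1 0.4 1. ] w 0.0427 t 17.1
```

```bash
python3 -m pendant '[{"jaw":0,"delta_pos":[0,0.5,10],"roll":0},{"jaw":0,"delta_pos":[0,0,8],"roll":0},{"jaw":0,"delta_pos":[0,0,4],"roll":0},{"jaw":0,"delta_pos":[0,0,0],"roll":0}]'
python3 -m pendant '[{"jaw":1,"delta_pos":[0,0,0],"roll":0},{"jaw":1,"delta_pos":[0,0,0],"roll":0},{"jaw":1,"delta_pos":[0,0,0],"roll":0},{"jaw":1,"delta_pos":[0,0,0],"roll":0},{"jaw":1,"delta_pos":[0,0,0],"roll":0},{"jaw":1,"delta_pos":[0,0,0],"roll":0}]' 60
python3 -m pendant '[{"jaw":1,"delta_pos":[0,0,-2],"roll":0},{"jaw":1,"delta_pos":[0,0,-3],"roll":0},{"jaw":1,"delta_pos":[0,0,-5],"roll":0},{"jaw":1,"delta_pos":[0,0,-5],"roll":0},{"jaw":1,"delta_pos":[0,0,0],"roll":0}]'
```

```text
t: 17.5
eef_pos: [0.5827, -0.2303, 0.1874]
eef_rot: [180.0, -0.1, 169.2]
contact_force: [0.3, 0.5, 0.0]
gripper_width: 0.0425
finger_force: 0.0
t: 18.1
eef_pos: [0.5832, -0.2307, 0.1888]
eef_rot: [-180.0, 0.1, 169.2]
contact_force: [-0.7, -0.1, 5.6]
gripper_width: 0.0106
finger_force: 60.2
t: 18.6
eef_pos: [0.5832, -0.2307, 0.2042]
eef_rot: [-180.0, 0.1, 169.2]
contact_force: [0.4, 0.1, -3.4]
gripper_width: 0.011
finger_force: 59.2
```

```bash
python3 -m pendant '[{"jaw":1,"delta_pos":[-4,2,-3],"roll":0},{"jaw":1,"delta_pos":[-4,2,-8],"roll":0},{"jaw":1,"delta_pos":[0,0,-15],"roll":0},{"jaw":1,"delta_pos":[0,0,-20],"roll":0},{"jaw":1,"delta_pos":[0,0,-25],"roll":0},{"jaw":1,"delta_pos":[0,0,-25],"roll":0},{"jaw":1,"delta_pos":[0,0,-14],"roll":0},{"jaw":1,"delta_pos":[0,0,0],"roll":0}]'
python3 - <<'E'
from h import *
a=load('top0');im=a['image'].astype(int);P=cloud(a);C=np.linalg.inv(a['view']);K=a['intrinsics']
g=cv2.resize(a['image'][155:250,160:245],None,fx=6,fy=6,interpolation=cv2.INTER_CUBIC).max(2)
_,m=cv2.threshold(g,0,255,cv2.THRESH_OTSU+cv2.THRESH_BINARY_INV)
c=max(cv2.findContours(m,cv2.RETR_EXTERNAL,cv2.CHAIN_APPROX_NONE)[0],key=cv2.contourArea)[:,0].astype(float)
u,v=160+(c[:,0]+.5)/6-.5,155+(c[:,1]+.5)/6-.5
d=np.stack([(u-K[0,2])/K[0,0],-(v-K[1,2])/K[1,1],-np.ones_like(u)],-1)@C[:3,:3].T
q=(C[:3,3]+d*((.003-C[2,3])/d[:,2])[:,None])[:,:2]
print(cv2.minAreaRect((q*1000).astype(np.float32)))
to(.577,.2535,.31,185.2)
E
```

```text
t: 19.4
eef_pos: [0.5923, -0.2285, 0.3164]
eef_rot: [-179.9, 0.2, 169.2]
contact_force: [0.0, 0.6, -2.4]
gripper_width: 0.0111
finger_force: 59.3
((572.5772094726562, 252.48330688476562), (233.87925720214844, 192.55905151367188), 3.635634422302246)
pos [ 0.5923 -0.2285  0.3164] rot [-179.9     0.25  169.19] delta mm [105.4 470.6   5.2] roll rad -0.279 F [ 0.   0.6 -2.4] w 0.0111 t 19.4
```

Lifted. The two mat estimates disagree slightly, so I'll check the corners in a crop.

Run:
```python
from h import *
a=load('top0')
c=cv2.resize(a['image'][155:250,155:250],None,fx=6.3,fy=6.3,interpolation=cv2.INTER_CUBIC)
cv2.imwrite('pics/mat.png',np.clip(c[:,:,::-1].astype(int)*2,0,255))
```

```text
[ WARN:0@0.056] global loadsave.cpp:1063 imwrite_ Unsupported depth image for selected encoder is fallbacked to CV_8U.
```

View pics/mat.png

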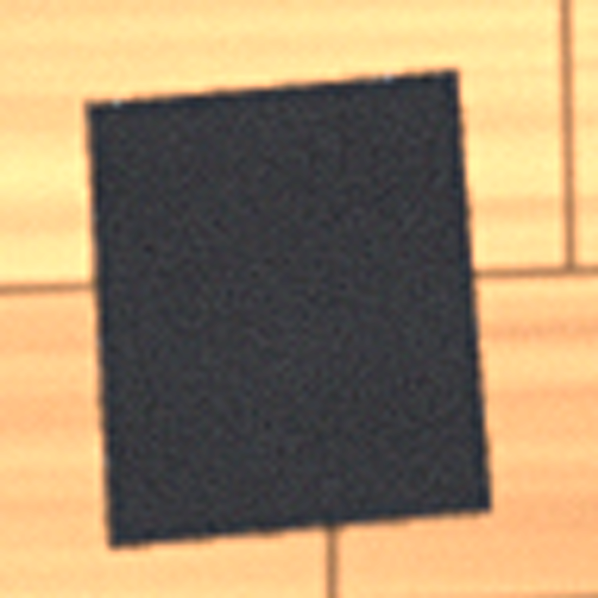

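Mat corners in the crop: (88,104), (456,71), (490,511), (110,547).

Run:
```python
from h import *
a=load('top0');K=a['intrinsics'];C=np.linalg.inv(a['view'])
q=[]
for x,y in[(88,104),(456,71),(490,511),(110,547)]:
    u,v=155+(x+.5)/6.3-.5,155+(y+.5)/6.3-.5
    d=C[:3,:3]@np.array([(u-K[0,2])/K[0,0],-(v-K[1,2])/K[1,1],-1]);q.append((C[:3,3]+d*(.003-C[2,3])/d[2])[:2])
q=np.array(q);M=np.array([[115,95],[115,-95],[-115,-95],[-115,95]])/1e3
H=M.T@(q-q.mean(0));U,_,Vt=np.linalg.svd(H);R=(U@Vt).T;yaw=np.degrees(np.arctan2(R[1,0],R[0,0]))
print(q.round(4).tolist(),q.mean(0),yaw,((q-q.mean(0)-M@R.T)*1e3).round(1).tolist())
to(*q.mean(0),.31,180+yaw)
```

```text
[[0.6824, 0.3531], [0.6938, 0.1668], [0.4675, 0.1523], [0.4558, 0.3388]] [0.5748642  0.25273055] 3.595390578334988 [[-1.3, -1.7], [-1.8, 1.7], [1.4, 1.6], [1.7, -1.6]]
pos [ 0.5923 -0.2285  0.3164] rot [-179.9     0.25  169.19] delta mm [107.4 469.5   5.2] roll rad -0.251 F [ 0.   0.6 -2.4] w 0.0111 t 19.4
```

```bash
python3 -m pendant '[{"jaw":1,"delta_pos":[2,9,0],"roll":0},{"jaw":1,"delta_pos":[4,18,0],"roll":0},{"jaw":1,"delta_pos":[7,28,0],"roll":0},{"jaw":1,"delta_pos":[8,34,0],"roll":0},{"jaw":1,"delta_pos":[8,34,0],"roll":0},{"jaw":1,"delta_pos":[8,34,0],"roll":0},{"jaw":1,"delta_pos":[8,34,0],"roll":0},{"jaw":1,"delta_pos":[8,34,0],"roll":0},{"jaw":1,"delta_pos":[8,34,0],"roll":0},{"jaw":1,"delta_pos":[8,34,0],"roll":0},{"jaw":1,"delta_pos":[8,34,0],"roll":0},{"jaw":1,"delta_pos":[8,34,0],"roll":0},{"jaw":1,"delta_pos":[8,34,0],"roll":0},{"jaw":1,"delta_pos":[6,28,0],"roll":0},{"jaw":1,"delta_pos":[5,24,0],"roll":0},{"jaw":1,"delta_pos":[2,15,0],"roll":0},{"jaw":1,"delta_pos":[1,8,0],"roll":0},{"jaw":1,"delta_pos":[0,0,0],"roll":0}]'
python3 -m pendant '[{"jaw":1,"delta_pos":[0,0,10],"roll":-0.03},{"jaw":1,"delta_pos":[0,0,15],"roll":-0.06},{"jaw":1,"delta_pos":[0,0,20],"roll":-0.07},{"jaw":1,"delta_pos":[0,0,20],"roll":-0.06},{"jaw":1,"delta_pos":[0,0,15],"roll":-0.03},{"jaw":1,"delta_pos":[0,0,10],"roll":0},{"jaw":1,"delta_pos":[0,0,0],"roll":0},{"jaw":1,"delta_pos":[0,0,0],"roll":0}]'
python3 -c "
from h import *
to(.5749,.2527,.187,183.6)"
```

```text
t: 21.2
eef_pos: [0.5742, 0.2543, 0.3126]
eef_rot: [-180.0, -0.1, 169.2]
contact_force: [0.0, -0.2, -4.0]
gripper_width: 0.0113
finger_force: 59.2
t: 22.0
eef_pos: [0.5749, 0.2534, 0.2237]
eef_rot: [180.0, 0.0, -176.5]
contact_force: [0.1, 1.2, -2.5]
gripper_width: 0.0111
finger_force: 59.2
pos [0.5749 0.2534 0.2237] rot [ 1.7999e+02  3.0000e-02 -1.7655e+02] delta mm [ 0.1 -0.7 36.7] roll rad -0.003 F [ 0.1  1.2 -2.5] w 0.0111 t 22.0
```

```bash
python3 -m pendant '[{"jaw":1,"delta_pos":[0,-0.5,8],"roll":0},{"jaw":1,"delta_pos":[0,0,10],"roll":0},{"jaw":1,"delta_pos":[0,0,7],"roll":0},{"jaw":1,"delta_pos":[0,0,4],"roll":0},{"jaw":1,"delta_pos":[0,0,2],"roll":0},{"jaw":1,"delta_pos":[0,0,0],"roll":0}]'
python3 -m pendant '[{"jaw":1,"delta_pos":[0,0,1],"roll":0},{"jaw":1,"delta_pos":[0,0,1],"roll":0},{"jaw":1,"delta_pos":[0,0,1],"roll":0},{"jaw":1,"delta_pos":[0,0,0],"roll":0}]'
```

```text
t: 22.6
eef_pos: [0.5746, 0.2531, 0.1919]
eef_rot: [180.0, -0.0, -176.5]
contact_force: [-0.1, -0.3, -2.4]
gripper_width: 0.0106
finger_force: 59.2
t: 23.0
eef_pos: [0.5747, 0.2531, 0.1891]
eef_rot: [180.0, -0.0, -176.5]
contact_force: [-0.3, -0.2, -2.4]
gripper_width: 0.011
finger_force: 59.2
```

```bash
python3 -m pendant '[{"jaw":1,"delta_pos":[0,0,1],"roll":0},{"jaw":1,"delta_pos":[0,0,0],"roll":0}]'
```

```text
t: 23.2
eef_pos: [0.5747, 0.2531, 0.1881]
eef_rot: [180.0, -0.0, -176.5]
contact_force: [0.1, -0.4, -2.6]
gripper_width: 0.0107
finger_force: 59.2
```

```bash
python3 -m pendant '[{"jaw":1,"delta_pos":[0,0,0.7],"roll":0},{"jaw":1,"delta_pos":[0,0,0.7],"roll":0},{"jaw":1,"delta_pos":[0,0,0],"roll":0}]'
```

```text
t: 23.5
eef_pos: [0.5747, 0.2531, 0.1868]
eef_rot: [180.0, 0.0, -176.5]
contact_force: [0.9, 0.6, -3.0]
gripper_width: 0.0109
finger_force: 59.4
```

```bash
python3 -m pendant '[{"jaw":1,"delta_pos":[0,0,0.6],"roll":0},{"jaw":1,"delta_pos":[0,0,0.6],"roll":0},{"jaw":1,"delta_pos":[0,0,0],"roll":0}]'
```

```text
t: 23.8
eef_pos: [0.5747, 0.2531, 0.1867]
eef_rot: [-180.0, 0.0, -176.5]
contact_force: [-4.8, -1.6, 7.4]
gripper_width: 0.0109
finger_force: 60.9
```

Seated. Releasing, rising, moving aside to check.

```bash
python3 -m pendant '[{"jaw":0.6,"delta_pos":[0,0,0],"roll":0},{"jaw":0.3,"delta_pos":[0,0,0],"roll":0},{"jaw":0.2,"delta_pos":[0,0,0],"roll":0},{"jaw":0.2,"delta_pos":[0,0,0],"roll":0},{"jaw":0.2,"delta_pos":[0,0,-8],"roll":0},{"jaw":0.2,"delta_pos":[0,0,-20],"roll":0},{"jaw":0,"delta_pos":[0,0,-35],"roll":0},{"jaw":0,"delta_pos":[0,0,-40],"roll":0},{"jaw":0,"delta_pos":[0,0,-40],"roll":0},{"jaw":0,"delta_pos":[15,-40,0],"roll":0},{"jaw":0,"delta_pos":[20,-45,0],"roll":0},{"jaw":0,"delta_pos":[20,-45,0],"roll":0},{"jaw":0,"delta_pos":[20,-45,0],"roll":0},{"jaw":0,"delta_pos":[15,-45,0],"roll":0},{"jaw":0,"delta_pos":[0,-40,0],"roll":0},{"jaw":0,"delta_pos":[0,-40,0],"roll":0},{"jaw":0,"delta_pos":[0,0,0],"roll":0},{"jaw":0,"delta_pos":[0,0,0],"roll":0}]'
python3 - <<'E'
from h import *
a=save('top','top3');P=cloud(a);Z=P[...,2];v,u=np.mgrid[:420,:560]
b=(u>155)&(u<245)&(v>150)&(v<250)
h=b&(Z>.032)&(Z<.06);print('handle',cv2.minAreaRect((P[h][:,:2]*1000).astype(np.float32)),np.median(Z[h]))
s=b&(Z>.0125)&(Z<.06);print('tray',cv2.minAreaRect((P[s][:,:2]*1000).astype(np.float32)),np.percentile(Z[s],[10,50,90]))
cv2.imwrite('pics/fin.png',a['image'][130:330,80:480][:,:,::-1].repeat(2,0).repeat(2,1));print(sense()['t'])
E
```

```text
t: 25.6
eef_pos: [0.5031, -0.0526, 0.3292]
eef_rot: [180.0, 0.0, -176.6]
contact_force: [-0.2, 0.0, 1.0]
gripper_width: 0.0429
finger_force: 0.0
handle ((574.7865600585938, 253.1704559326172), (48.979793548583984, 13.203283309936523), 1.5502967834472656) 0.03970432651090461
tray ((539.9638061523438, 218.835693359375), (246.9060821533203, 195.4669647216797), 4.106314182281494) [0.01386432 0.01864725 0.0243326 ]
25.65
```

View pics/fin.png

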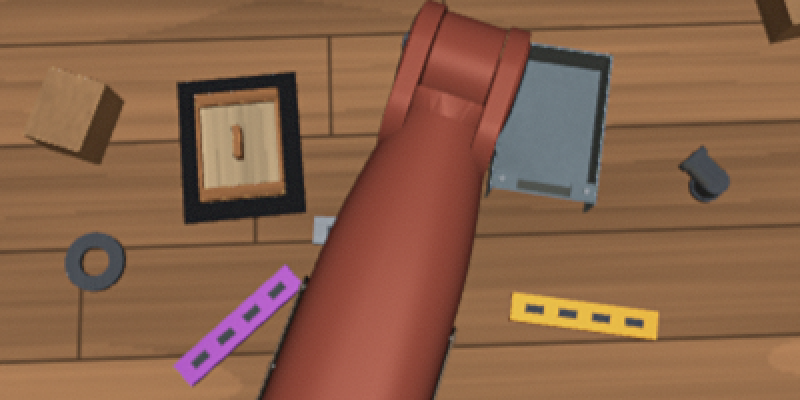

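The tray sits upright in the middle of the mat, with its handle at (238,142) and even margins. Its centre is within 1 mm of the mat centre. The rail is on the bench and the loose goods are where they were.

```bash
python3 -c "
from workcell import *
print(job_done())"
```

```text
the job is handed in; nothing more can be done
None
```

The job is handed in at about 26 s: the steel channel is on the bench, and the tray was pressed flat, lifted out and set upright in the middle of the mat, its handle within 1 mm of the mat's centre and square to about 2°.

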